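# Take the weighed desiccant canister off the balance and snap its cap on

## Task

The desiccant canister has been weighed and must now be sealed. Lift it off the balance by its handle, set it down upright on the round cork mat and let go of it; then press the blue snap cap onto its neck until it clicks, and keep pressing past the click until the cap is fully home. Never cap it on the balance or lean on the balance, keep the canister upright, leave the other things on the desk where they are, and finish while the fingers still hold the cap firmly pressed down: do not let go.

Things in the scene. Friction and masses are not known exactly. Their poses are not given: they have to be found in the camera images.
- balance: bench balance, fixed: low white housing 190 (x) x 140 (y) x 38 mm, sloped grey panel with blank display at its front (-x, to 46 mm high), round steel pan of diameter 110 mm whose top is 50 mm above the desk and whose centre lies 28 mm behind (+x) the origin. Origin: centre of the underside, on the desk. Over 35 N in all on it is too much (the canister weighs 1 to 2.4 N)
- mat: round cork mat, fixed on the desk, diameter 130 mm, 6 mm thick. Origin: centre of its underside, on the desk; its top is at z = 0.006 m
- canister: white canister, loose, 0.11 to 0.24 kg, upright on the balance pan. Diameter 70 mm, flat shoulder 66 mm above its underside. On it a central white neck, diameter 30 mm, top 88 mm above the underside, chamfered 2.5 mm; round the neck a snap bead, diameter 34.4 mm, 11 to 12 mm above the shoulder. Origin: centre of the underside, z up the axis. The handle is on its -x side
- handle: black D-shaped side handle, rigid part of the canister (same origin and axes as canister). Reaches out along the canister's -x to 71 mm from the axis; 12 mm thick (along canister y). Top bar: 35 to 71 mm from the axis, upper face 59 mm above the canister's underside, 11 mm high; 26 mm opening below it; lowest edge at 13 mm
- handle_grip (a point): grip point: upper face of the handle's top bar, 54 mm from the canister's axis, 59 mm above its underside. Pinch the bar from above, fingers closing along the canister's y across its 12 mm thickness; pads 22 mm wide then stand 8 mm clear of the can
- cap: blue ribbed snap cap, loose, 45 g, on the desk open side down: diameter 48 mm, height 29 mm. Origin: centre of the open lower rim, z up. Home: origin 66 mm above the canister's, rim on the shoulder. Sprung nubs inside (opening 30.8 mm) must pass the bead: push rises to 6 to 13 N some 6 mm before home, then drops to 0 (click); over the last 2.5 mm a springy seal resists with up to 6 N
- note_pad: bystander, to be left where it lies: yellow sticky-note pad, 75 x 75 x 16 mm. Origin: centre of the underside
- pencil: bystander, to be left where it lies: green pencil lying, 141 x 7 mm. Origin: centre of the underside
- loupe: bystander, to be left where it lies: folding loupe, black ring and pale case, 26 x 67 x 16 mm. Origin: centre of the underside
- label_cards: bystander, to be left where it lies: banded stack of label cards, 40 x 57 x 10 mm. Origin: centre of the underside
- foam_block3: bystander, to be left where it lies: beetle pinned on a white foam cube, 39 x 30 x 52 mm. Origin: centre of the underside
- forceps_fine: bystander, to be left where it lies: fine steel forceps lying, 120 x 13 mm. Origin: centre of the underside
- usb_stick: bystander, to be left where it lies: blue memory stick, 47 x 18 x 8 mm. Origin: centre of the underside
Things that resemble listed ones, but are neither listed nor needed, are in the scene too. Several things look just like the cap: the one meant starts farthest to the robot's left. There is more than one size of the canister; the job needs the larger.

How it is judged:
By the outcome, as a careful person would: the job done as asked, in the order asked, and still so for the second after the job is handed in, while the arm keeps its last pose, push and grip.
It also fails if it takes over 64 s, if anything falls off the work surface, if the arm or the gripper's body presses on something with over 40 N, if the wrist force passes 120 N, or if a joint passes its speed limit or range.

## Robot

A 6-joint arm with a two-finger parallel gripper is mounted at the origin on a cart in front of the work surface, level with it; the furniture and walls round the work are solid. World frame = base frame: x ahead of the robot, y to its left, z up, the work surface at z = 0. Lengths are in m, angles in rad, forces in N, time in s.
With the tool pointing down it reaches from about 0.275 to 1 m from the base axis. Payload 8.4 kg.
Tool frame: the origin (TCP) lies midway between the tips of the shut fingers; the grasp point (between the pads) lies 19 mm behind it; z points along the fingers, y is the line along which they close (so a half turn about z gives the same grasp; the last joint's range is limited). The gripper opens to 85 mm and grips with 20 to 120 N. Pads are 22 mm wide; open, the fingers measure 114 mm over their backs; the gripper's body (76 mm by 85 mm) begins 54 mm behind the grasp point. The pads swing forward as they close: fully open they stand 13 mm farther back than shut.
Start: joints at [1.34, 0.353, 1.633, -0, 1.155, -0.002], TCP at [0.142, 0.609, 0.231] pointing down, gripper open.
Joint ranges: [-2.63, 2.63], [-0.92, 2.1], [0.06, 2.66], [-1.3, 4.44], [0, 2.69], [-3.02, 3.02]. Speed limits (rad/s): [2.22, 2.22, 2.79, 3.14, 3.14, 3.14].

## Interface

Orientations are given as a rotation vector (axis times angle).
In Python, from station import read_state, snapshot, camera_info, manip gives the robot as it stands.
- The arm moves only by the tool move_arm, never from a script. Its argument "deltas" is a list of rows, each an object of numbers: "hand": the finger opening in mm, from 0 to 85.4; "tx", "ty", "tz": the shift along the tool's x, y, z as a fraction of full scale; "spin": the turn about the tool's z as a fraction of full scale. In form: [{"hand": .., "tx": .., "ty": .., "tz": .., "spin": ..}, ...]. A call has 1 to 10 rows; each row shifts and turns the commanded pose from where the row before left it, along the tool's axes as they then stand; what a row does not reach is not made up. Full scale, the value 1, is 0.5 m for a shift and 45 degrees for a turn. A row lasts 1/10 s, in which the tool goes at most 50 mm and 8.59 degrees, less where a joint would pass 70% of its speed; a pose out of reach is approached as far as the arm can. A call with a number of a shift or a turn outside -1 to 1 is refused whole. A call with a gripper value outside its range is refused whole. The fingers move at their own pace and stop on an object; "newtons" is the grip in N (left out, the last holds). Time passes only in rows, so rows that do not move let the fingers close. It gives the time, the measured TCP pose, the force, the opening and the grip force at its end, in the units of the state.
- read_state(): the state, without advancing time (a new reading comes with each control period).
- snapshot(name): name is "scene" or "top" or "wrist"; returns (picture, depth): 480x640x3 uint8, blue, green, red; 480x640 float32, m along the optical axis (not along the pixel's ray), 0 where there is no reading.
- camera_info(name): a dict with "vfov" (degrees; the focal length in pixels is half the picture's height over the tangent of half this angle, whatever the lens; pixels are square), "cx", "cy" (the principal point, pixels), "R" (3x3) and "t" (3): a world point X has camera coordinates R X + t. Camera axes: x right, y down, z forward; pixel columns grow to the right and rows downward; lengths in m; the calibration is good to about 2 mm. A picture is of the moment at which its call begins: read the wrist's pose just before it. camera_info takes no time and is no camera call; for the wrist camera it gives the pose at the moment of the call.
- manip.sign_off(): hands the job in; it is judged then, once.
The state is a dict: "clock": time; "q": joint angles; "joint_velocities": joint speeds; "joint_efforts": joint torques, N m; "tool_pos": TCP position; "eef_rot": TCP orientation; "contact_force": force on the tool from outside, world axes, zero at the start; "torque": the same for the moment, N m; "gripper_width": opening from 0.0 (shut) to 1.0 (fully open); "grip_force": force on a finger pad.
Only numpy, scipy, OpenCV 4.12 (cv2) and the standard library are available. Lean on these libraries where they do the work, as an engineer would, in place of code of your own. Each camera call takes 0.05 s, during which the arm holds its last target. There are 200 camera calls.

## Working session

There is one attempt and no reset: what is moved stays moved. The work goes in short steps, Python scripts to look and compute and a tool call to move; the robot and the scene stay as the last step left them, time stands still between calls to the robot, and variables do not carry over. Pictures are saved under pics/ and viewed, at most 12 in all, crops included, and the job is handed in when it is done.

Besides the shell and the picture viewer there is one more tool, called after "Request:" as a command line: name --argument value ..., lists and objects as JSON in quotes. move_arm: Moves the arm, as the interface text tells. Shift numbers are shares of 0.5 m and turn numbers shares of 45 degrees, none past 1 either way. Its arguments: {"type":"object","properties":{"deltas":{"type":"array","items":{"type":"object","properties":{"hand":{"type":"number"},"tx":{"type":"number","minimum":-1,"maximum":1},"ty":{"type":"number","minimum":-1,"maximum":1},"tz":{"type":"number","minimum":-1,"maximum":1},"spin":{"type":"number","minimum":-1,"maximum":1}}}},"newtons":{"type":"number"}},"required":["deltas"]}

```bash
mkdir -p pics; python3 - <<'E'
from station import *
import cv2,numpy as np
s=read_state();print(s)
for n in("scene","top"):
    p,d=snapshot(n);c=camera_info(n);print(n,c);cv2.imwrite(f"pics/{n}0.png",p);np.savez(f"{n}0.npz",p=p,d=d,**c)
E
```

```text
{'clock': 0.0, 'q': array([ 1.33963577e+00,  3.53661626e-01,  1.63416088e+00, -1.95268662e-05,
        1.15516442e+00, -2.40889240e-03]), 'joint_velocities': array([ 0.00022684,  0.00036092, -0.00122317,  0.00072359, -0.00121034,
       -0.00191999]), 'joint_efforts': array([ 3.70820799e-04, -6.05263209e+01, -3.42064047e+01,  2.07451353e-04,
        9.33819363e-03,  2.92282346e-05]), 'tool_pos': array([0.14162739, 0.60824821, 0.2305418 ]), 'eef_rot': array([-3.58510429e-01, -3.12092304e+00,  2.17837020e-03]), 'contact_force': array([-0.35688742, -0.63562325,  0.23850395]), 'torque': array([ 0.02455608, -0.01137358, -0.04111947]), 'grip_force': 0.0, 'gripper_width': 1.0041300129370112}
scene {'vfov': 56.27886692513672, 'cx': 316.08755033985284, 'cy': 241.93110867727108, 'R': array([[ 0.80601834, -0.59181049,  0.00973587],
       [-0.37756949, -0.52676038, -0.76155419],
       [ 0.45582423,  0.61015068, -0.64802811]]), 't': array([-0.41177617,  0.32586906,  1.12991981])}
top {'vfov': 56.04871167083645, 'cx': 322.0548133314335, 'cy': 240.6192521661373, 'R': array([[ 0.02094386, -0.99975164,  0.00761669],
       [-0.99143547, -0.02175071, -0.12877347],
       [ 0.12890716, -0.00485445, -0.99164478]]), 't': array([0.05142024, 0.57176999, 1.3546418 ])}
```

View pics/scene0.png

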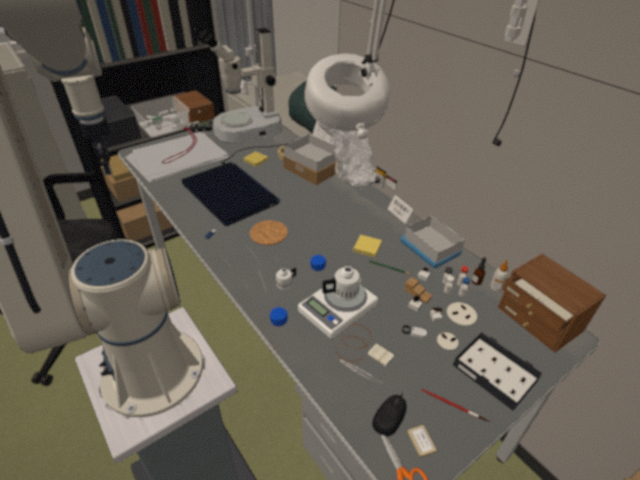

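View pics/top0.png

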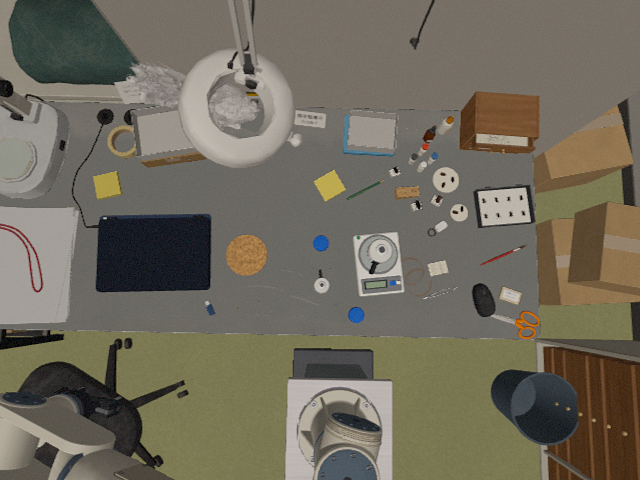

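Scene/top: blue caps are at top (321,243) = scene (318,262), and top (356,315) = scene (279,316). The robot's left is picture-left in top, so (321,243) fits. Large canister is on the balance, top (378,252) = scene (347,283); the small one stands on the desk at top (322,285). Mat at top (246,255). Next I confirm with a crop and measure.

```bash
cat > h.py <<'E'
import cv2,numpy as np
def ray(c,u,v):
    f=240/np.tan(np.radians(float(c['vfov'])/2)); R=np.array(c['R']);t=np.array(c['t'])
    d=R.T@np.array([(u-c['cx'])/f,(v-c['cy'])/f,1.]); return -R.T@t,d
def onz(c,u,v,z):
    o,d=ray(c,u,v); return o+d*(z-o[2])/d[2]
def tri(rs):
    A=np.zeros((3,3));b=np.zeros(3)
    for o,d in rs:
        d=d/np.linalg.norm(d);M=np.eye(3)-np.outer(d,d);A+=M;b+=M@o
    X=np.linalg.solve(A,b)
    return X,[np.linalg.norm(np.cross(X-o,d/np.linalg.norm(d))) for o,d in rs]
def dep(c,d,u,v):
    o,r=ray(c,u,v);return o+r*float(d[int(round(v)),int(round(u))])
def blobs(p,lo,hi,amin=15):
    m=cv2.inRange(cv2.cvtColor(p,cv2.COLOR_BGR2HSV),lo,hi)
    n,l,s,ce=cv2.connectedComponentsWithStats(m)
    return [(ce[i].round(1),s[i].tolist()) for i in range(1,n) if s[i][4]>=amin],l
E
python3 - <<'E'
from h import *
D={n:dict(np.load(n+"0.npz")) for n in("scene","top")}
for n in D:
    c=D[n]
    for nm,lo,hi in(("blue",(105,170,90),(120,255,255)),("cork",(8,110,120),(20,220,255))):
        for ce,s in blobs(c['p'],lo,hi,25)[0]:
            print(n,nm,ce,s,dep(c,c['d'],*ce).round(3), onz(c,*ce,0.006 if nm=='cork' else .029).round(3))
t=D['top'];s=D['scene']
a=cv2.resize(t['p'][200:340,190:450],None,fx=3,fy=3,interpolation=cv2.INTER_CUBIC)
b=cv2.resize(s['p'][220:340,230:400],None,fx=3,fy=3,interpolation=cv2.INTER_CUBIC)
cv2.imwrite("pics/c1.png",a);cv2.imwrite("pics/c2.png",b)
E
```

```text
scene blue [317.5 262.3] [311, 256, 14, 14, 160] [0.558 0.057 0.028] [0.557 0.057 0.029]
scene blue [278.2 316. ] [271, 308, 16, 17, 220] [ 0.342 -0.054  0.028] [ 0.341 -0.054  0.029]
scene cork [117.2 165.9] [110, 156, 18, 20, 213] [ 0.303  1.385 -0.184] [0.244 1.037 0.006]
scene cork [110.9 179. ] [108, 176, 7, 7, 32] [ 0.25   1.352 -0.224] [0.191 0.95  0.006]
scene cork [131.6 212.9] [118, 204, 27, 18, 279] [ 0.302  1.397 -0.481] [0.182 0.679 0.006]
scene cork [268.2 232.2] [250, 221, 37, 24, 696] [0.525 0.298 0.006] [0.525 0.298 0.006]
scene cork [503.  265.3] [500, 260, 7, 11, 33] [ 0.946 -0.323  0.093] [ 1.045 -0.28   0.006]
scene cork [411.5 281.9] [406, 278, 12, 9, 65] [ 0.726 -0.182  0.04 ] [ 0.754 -0.162  0.006]
scene cork [418.  289.1] [413, 285, 11, 9, 68] [ 0.731 -0.206  0.026] [ 0.748 -0.195  0.006]
scene cork [425.1 296.3] [421, 292, 10, 10, 64] [ 0.737 -0.232  0.014] [ 0.743 -0.228  0.006]
scene cork [409.8 473.1] [396, 466, 32, 14, 249] [ 0.344 -0.559  0.008] [ 0.345 -0.559  0.006]
scene cork [636.  476.4] [629, 471, 11, 9, 48] [ 1.05  -0.877 -0.4  ] [ 0.724 -0.843  
[... 498 characters left out ...]
89, 55, 2956] [ 1.026 -1.046 -0.397] [ 0.884 -0.798  0.006]
top cork [181.3 155.2] [161, 152, 39, 7, 51] [0.825 0.506 0.059] [0.842 0.523 0.006]
top cork [406.7 191.7] [396, 187, 24, 12, 221] [ 0.735 -0.202  0.02 ] [ 0.739 -0.204  0.006]
top cork [622.5 220.4] [605, 202, 35, 38, 1024] [ 0.704 -1.048 -0.221] [ 0.661 -0.893  0.006]
top cork [562.6 235.5] [552, 219, 22, 37, 636] [ 0.676 -0.943 -0.44 ] [ 0.608 -0.699  0.006]
top cork [246.2 254.6] [226, 235, 41, 41, 1314] [0.525 0.301 0.006] [0.525 0.301 0.006]
top cork [620.3 267.4] [599, 247, 41, 41, 1221] [ 0.529 -1.026 -0.217] [ 0.51  -0.876  0.006]
top cork [588.3 292.7] [557, 268, 83, 37, 1231] [ 0.441 -1.036 -0.438] [ 0.429 -0.771  0.006]
```

View pics/c1.png

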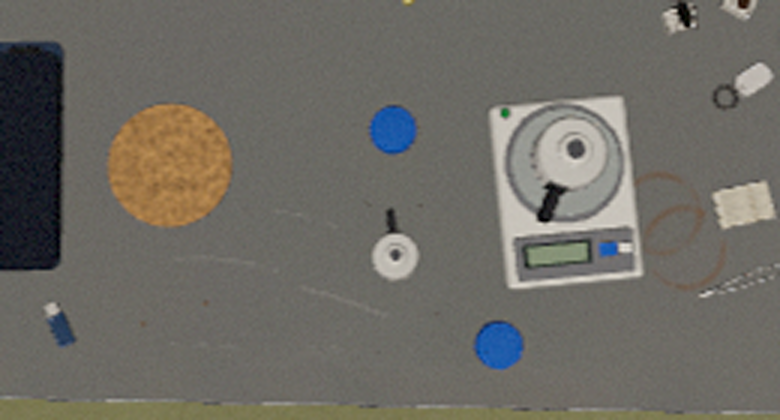

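View pics/c2.png

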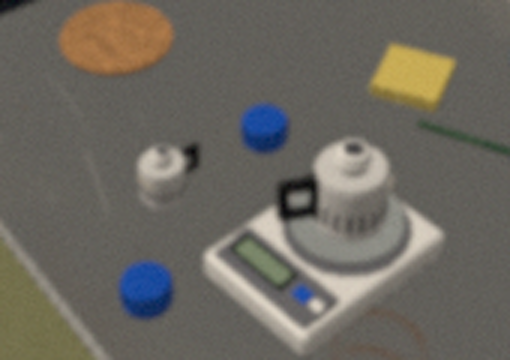

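The crops confirm it: two equal blue caps, and the left one (top 321,243) is the one meant. The larger canister is on the pan with its handle towards the robot, tilted left in the picture (handle end at top ≈(371.7,271.7), neck ≈(381.7,249.7)).

```bash
python3 - <<'E'
from h import *
from station import *
D={n:dict(np.load(n+"0.npz")) for n in("scene","top")}
t=D['top'];s=D['scene']
print('neck',tri([ray(t,381.7,249.7),ray(s,230+353/3,220+148/3)]), dep(t,t['d'],384,253))
for z in(.138,):print(onz(t,381.7,249.7,z),onz(s,230+353/3,220+148/3,z))
print('handle end top',onz(t,371.7,271.7,.109), dep(t,t['d'],373,268))
print('shoulder c',onz(t,190+572/3,200+152/3,.116))
# plateau from depth: shoulder points 
v,u=np.mgrid[225:285,355:405];P=np.array([dep(t,t['d'],a,b) for a,b in zip(u.ravel(),v.ravel())])
m=(P[:,2]>.108)&(P[:,2]<.122);print(m.sum(),P[m].mean(0),P[m].min(0),P[m].max(0))
m=(P[:,2]>.128);print(m.sum(),P[m].mean(0) if m.any() else 0)
# wrist cam pose relative to tool
from scipy.spatial.transform import Rotation as Ro
st=read_state();c=camera_info('wrist');Rt=Ro.from_rotvec(st['eef_rot']).as_matrix()
print('tool axes\n',Rt.round(3));o=-np.array(c['R']).T@c['t'];print('cam in tool',Rt.T@(o-st['tool_pos']),'\n',(Rt.T@np.array(c['R']).T).round(3),c['vfov'])
E
```

```text
neck (array([ 0.53576763, -0.1071255 ,  0.13842029]), [np.float64(0.0009921256394727386), np.float64(0.0009921256394725677)]) [ 0.52546458 -0.11297463  0.13977506]
[ 0.53497634 -0.10662729  0.138     ] [ 0.53700117 -0.10720566  0.138     ]
handle end top [ 0.47341176 -0.08186237  0.109     ] [ 0.48399402 -0.08516842  0.11234318]
shoulder c [ 0.53456241 -0.10668243  0.116     ]
376 [ 0.53189462 -0.10422249  0.11501847] [ 0.47222466 -0.14072645  0.1081991 ] [ 0.56984091 -0.07242855  0.12174556]
113 [ 0.5202466  -0.08750434  0.27246185]
tool axes
 [[-0.974  0.227 -0.   ]
 [ 0.227  0.974 -0.001]
 [ 0.    -0.001 -1.   ]]
cam in tool [ 7.40155428e-02 -1.20961236e-04 -1.42496714e-01] 
 [[ 0.001 -0.957 -0.29 ]
 [ 1.     0.001  0.   ]
 [ 0.    -0.29   0.957]] 59.914008394834234
```

```bash
cat >> h.py <<'E'
def plan(tx,ty,tz,yaw):
    """total fractions to reach TCP target with tool-x at yaw deg; spin first, then shifts"""
    from station import read_state
    from scipy.spatial.transform import Rotation as Ro
    s=read_state();Rt=Ro.from_rotvec(s['eef_rot']).as_matrix();cur=np.degrees(np.arctan2(Rt[1,0],Rt[0,0]))
    dy=(yaw-cur+180)%360-180; R2=Rt@Ro.from_euler('z',-dy,degrees=True).as_matrix()
    d=R2.T@(np.array([tx,ty,tz])-s['tool_pos'])
    print('clock %.2f spin %.4f'%(s['clock'],-dy/45),'t',(d/.5).round(4),'mm',(d*1000).round(1),'pos',s['tool_pos'].round(4),'yaw %.2f'%cur,'F',s['contact_force'].round(1),'grip',round(s['grip_force'],1),'w',round(s['gripper_width'],3))
E
python3 -c "
from h import *
plan(.486,-.087,.231,158.4)"
```

```text
clock 0.10 spin 0.1887 t [-1.1522e+00 -1.0394e+00  8.0000e-04] mm [-5.761e+02 -5.197e+02  4.000e-01] pos [0.1416 0.6083 0.2306] yaw 166.89 F [ 0.1 -0.2 -0.2] grip 0.0 w 1.0
```

Request:
move_arm --deltas '[{"spin": 0.189}, {"tx": -0.06, "ty": -0.054}, {"tx": -0.06, "ty": -0.054}, {"tx": -0.06, "ty": -0.054}, {"tx": -0.06, "ty": -0.054}, {"tx": -0.06, "ty": -0.054}, {"tx": -0.06, "ty": -0.054}, {"tx": -0.06, "ty": -0.054}, {"tx": -0.06, "ty": -0.054}, {"tx": -0.06, "ty": -0.054}]'

```text
invalid input at $.deltas[0]: expected keys hand, tx, ty, tz, spin
```

Request:
move_arm --deltas '[{"tx": -0.06, "ty": -0.054}, {"tx": -0.06, "ty": -0.054}, {"tx": -0.06, "ty": -0.054}, {"tx": -0.06, "ty": -0.054}, {"tx": -0.06, "ty": -0.054}, {"tx": -0.06, "ty": -0.054}, {"tx": -0.06, "ty": -0.054}, {"tx": -0.06, "ty": -0.054}, {"tx": -0.06, "ty": -0.054}, {"tx": -0.01, "ty": -0.01}]'

```text
invalid input at $.deltas[0]: expected keys hand, tx, ty, tz, spin
```

Request:
move_arm --deltas '[{"hand": 60}, {}]'

```text
invalid input at $.deltas[0]: expected keys hand, tx, ty, tz, spin
```

```bash
python3 - <<'E'
from h import *
from station import *
plan(.486,-.087,.231,158.4)
c=camera_info('wrist');p,d=snapshot('wrist');cv2.imwrite("pics/w1.png",p);np.savez("w1.npz",p=p,d=d,**c)
E
```

```text
clock 0.10 spin 0.1887 t [-1.1522e+00 -1.0394e+00  8.0000e-04] mm [-5.761e+02 -5.197e+02  4.000e-01] pos [0.1416 0.6083 0.2306] yaw 166.89 F [ 0.1 -0.2 -0.2] grip 0.0 w 1.0
```

View pics/w1.png

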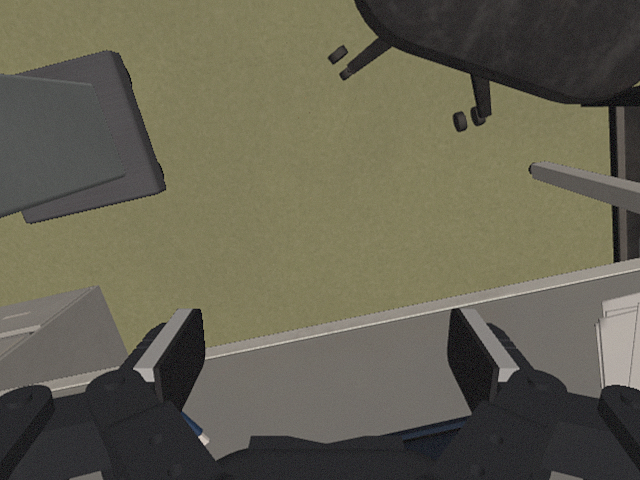

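The rows were refused (every key is needed), so the arm hasn't moved. This wrist view shows only floor, the desk edge and the open fingers at (175,365) and (480,365).

Request:
move_arm --deltas '[{"hand": 60, "tx": 0, "ty": 0, "tz": 0, "spin": 0.189}, {"hand": 60, "tx": -0.06, "ty": -0.054, "tz": 0, "spin": 0}, {"hand": 60, "tx": -0.06, "ty": -0.054, "tz": 0, "spin": 0}, {"hand": 60, "tx": -0.06, "ty": -0.054, "tz": 0, "spin": 0}, {"hand": 60, "tx": -0.06, "ty": -0.054, "tz": 0, "spin": 0}, {"hand": 60, "tx": -0.06, "ty": -0.054, "tz": 0, "spin": 0}, {"hand": 60, "tx": -0.06, "ty": -0.054, "tz": 0, "spin": 0}, {"hand": 60, "tx": -0.06, "ty": -0.054, "tz": 0, "spin": 0}, {"hand": 60, "tx": -0.06, "ty": -0.054, "tz": 0, "spin": 0}, {"hand": 60, "tx": -0.06, "ty": -0.054, "tz": 0, "spin": 0}]'

```text
clock: 1.15
tool_pos: [0.3036, 0.2818, 0.2313]
eef_rot: [0.588, 3.086, 0.0]
contact_force: [-0.3, -0.6, 0.7]
gripper_width: 0.704
grip_force: 0.0
```

Request:
move_arm --deltas '[{"hand": 60, "tx": -0.06, "ty": -0.054, "tz": 0, "spin": 0}, {"hand": 60, "tx": -0.06, "ty": -0.054, "tz": 0, "spin": 0}, {"hand": 60, "tx": -0.06, "ty": -0.054, "tz": 0, "spin": 0}, {"hand": 60, "tx": -0.06, "ty": -0.054, "tz": 0, "spin": 0}, {"hand": 60, "tx": -0.06, "ty": -0.054, "tz": 0, "spin": 0}, {"hand": 60, "tx": -0.06, "ty": -0.054, "tz": 0, "spin": 0}, {"hand": 60, "tx": -0.06, "ty": -0.054, "tz": 0, "spin": 0}, {"hand": 60, "tx": -0.06, "ty": -0.054, "tz": 0, "spin": 0}, {"hand": 60, "tx": -0.06, "ty": -0.054, "tz": 0, "spin": 0}, {"hand": 60, "tx": 0, "ty": 0, "tz": 0, "spin": 0}]'

```text
clock: 2.15
tool_pos: [0.4666, -0.0455, 0.2313]
eef_rot: [0.594, 3.083, -0.002]
contact_force: [-0.3, 0.1, 0.3]
gripper_width: 0.7
grip_force: 0.0
```

```bash
python3 - <<'E'
from h import *
from station import *
plan(.486,-.087,.231,158.4)
c=camera_info('wrist');p,d=snapshot('wrist');cv2.imwrite("pics/w2.png",p);np.savez("w2.npz",p=p,d=d,**c)
E
```

```text
clock 2.15 spin -0.0045 t [-0.0666 -0.0628  0.0008] mm [-33.3 -31.4   0.4] pos [ 0.4666 -0.0455  0.2313] yaw 158.20 F [-0.3  0.1  0.3] grip 0.0 w 0.7
```

View pics/w2.png

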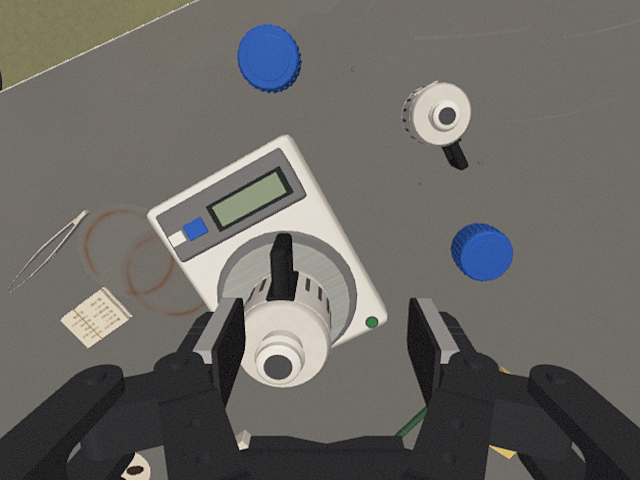

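Wrist view: neck top ≈(278,362), black handle from (281,236) to (285,300), wanted cap top ≈(485,253), decoy cap (269,57), small canister (440,115). Now precise measurement, with the neck triangulated from scene, top and wrist.

```bash
python3 - <<'E'
from h import *
w=dict(np.load("w2.npz"));t=dict(np.load("top0.npz"));s=dict(np.load("scene0.npz"))
p,d=w['p'],w['d']
g=cv2.cvtColor(p,cv2.COLOR_BGR2GRAY)
def pts(m):
    v,u=np.nonzero(m);return np.array([dep(w,d,a,b) for a,b in zip(u,v)]),np.c_[u,v]
m=np.zeros_like(g);m[225:305,262:302]=(g[225:305,262:302]<60)
P,uv=pts(m);print('handle z pct',np.percentile(P[:,2],[5,50,90,95]))
k=P[:,2]>np.percentile(P[:,2],95)-.006
Q=P[k];print('bar',k.sum(),Q.mean(0),Q.min(0),Q.max(0))
e=np.linalg.eigh(np.cov((Q[:,:2]).T));v=e[1][:,1];print('dir',np.degrees(np.arctan2(v[1],v[0]))%180, 'width',np.ptp((Q[:,:2]-Q[:,:2].mean(0))@e[1][:,0]),'len',np.ptp((Q[:,:2]-Q[:,:2].mean(0))@v), 'z',np.median(Q[:,2]))
# neck top: points with highest z near (278,362)
m=np.zeros_like(g);m[335:392,250:308]=1;P,uv=pts(m);k=(P[:,2]>.132)&(P[:,2]<.142)&(P[:,0]>0)
h=cv2.convexHull(uv[k].astype(np.float32));el=cv2.minEnclosingCircle(h);print('neck',k.sum(),np.median(P[k][:,2]),el,P[k][:,:2].min(0),P[k][:,:2].max(0))
(u0,v0),_=el
H=np.array([onz(w,*q,.138)[:2] for q in h[:,0]],np.float32);print('neck circle',cv2.minEnclosingCircle(H))
k=(P[:,2]>.110)&(P[:,2]<.120);
m=np.zeros_like(g);m[300:392,230:335]=1;P,uv=pts(m);k=(P[:,2]>.1125)&(P[:,2]<.119)
h=cv2.convexHull(uv[k].astype(np.float32));H=np.array([onz(w,*q,.116)[:2] for q in h[:,0]],np.float32);print('shoulder circle',cv2.minEnclosingCircle(H),np.median(P[k][:,2]))
# cap
hs=cv2.inRange(cv2.cvtColor(p,cv2.COLOR_BGR2HSV),(100,150,60),(125,255,255));hs[:200]=0;hs[:,:430]=0
P,uv=pts(hs);z=np.percentile(P[:,2],80);k=abs(P[:,2]-z)<.003
h=cv2.convexHull(uv[k].astype(np.float32));H=np.array([onz(w,*q,z)[:2] for q in h[:,0]],np.float32);print('cap',z,cv2.minEnclosingCircle(H))
print('cap tri',tri([ray(w,*cv2.minEnclosingCircle(h)[0]),ray(t,320.5,242.7),ray(s,317.8,260.5)]))
print('neck tri',tri([ray(w,u0,v0),ray(t,381.7,249.7),ray(s,230+353/3,220+148/3)]))
E
```

```text
handle z pct [0.07003333 0.10764369 0.10972428 0.11022293]
bar 937 [ 0.48704675 -0.08785169  0.11025757] [ 0.39768328 -0.10346265  0.10426944] [ 0.507053   -0.01800374  0.37370977]
dir 151.66002985856787 width 0.026986244460492387 len 0.13105413612834704 z 0.10866117702117362
neck 1534 0.13775892724801708 ((277.8243103027344, 363.3513488769531), 22.88387680053711) [ 0.52068187 -0.12246404] [ 0.55102196 -0.09234424]
neck circle ((0.5335953831672668, -0.10613948851823807), 0.016261346638202667)
shoulder circle ((0.5336233377456665, -0.10575065016746521), 0.0349276140332222) 0.11581533571304786
cap 0.0297921325705398 ((0.5635550022125244, 0.06577155739068985), 0.02365952357649803)
cap tri (array([0.56629143, 0.06774091, 0.02327159]), [np.float64(0.0002954426734047611), np.float64(0.0008471739312293546), np.float64(0.0006081929616179749)])
neck tri (array([ 0.53549887, -0.10684605,  0.13722813]), [np.float64(0.001312651219278047), np.float64(0.00044534785938595494), np.float64(0.0017268358215291155)])
```

```bash
python3 - <<'E'
from h import *
w=dict(np.load("w2.npz"));p,d=w['p'],w['d'];g=cv2.cvtColor(p,cv2.COLOR_BGR2GRAY)
m=np.zeros_like(g);m[225:305,262:302]=(g[225:305,262:302]<60)
v,u=np.nonzero(m);P=np.array([dep(w,d,a,b) for a,b in zip(u,v)])
k=(P[:,2]>.105)&(P[:,2]<.113);Q=np.array([onz(w,a,b,.109)[:2] for a,b in zip(u[k],v[k])])
r=cv2.minAreaRect(Q.astype(np.float32)*1000);print(r)
c=Q.mean(0);a=np.array([.5345,-.1062])
e=np.linalg.eigh(np.cov(Q.T))[1][:,1];e*=np.sign(-e[0]);print(c,'pca',np.degrees(np.arctan2(e[1],e[0])),'axis->c',np.degrees(np.arctan2(*(c-a)[::-1])),np.linalg.norm(c-a), 'max r',np.percentile((Q-a)@e,[1,99]),'lat',np.percentile((Q-a)@[-e[1],e[0]],[3,50,97]))
th=np.radians(158.4);plan(.486,-.087,.231,158.4)
E
```

```text
((486.4082946777344, -87.8929443359375), (19.56482696533203, 38.24862289428711), 68.3033218383789)
[ 0.48765083 -0.088334  ] pca 158.49067141126434 axis->c 159.125576456233 0.05014018552544499 max r [0.03306799 0.06986261] lat [-0.0062757   0.00055054  0.00733263]
clock 2.20 spin -0.0047 t [-0.0703 -0.0651  0.0001] mm [-35.2 -32.6   0. ] pos [ 0.4653 -0.0438  0.231 ] yaw 158.19 F [-1.2 -0.4  0.2] grip 0.0 w 0.703
```

```bash
python3 -c "
from h import *
plan(.4842,-.0868,.085,158.4)"
```

```text
clock 2.20 spin -0.0047 t [-0.0669 -0.066   0.2921] mm [-33.5 -33.  146. ] pos [ 0.4653 -0.0438  0.231 ] yaw 158.19 F [-1.2 -0.4  0.2] grip 0.0 w 0.703
```

Request:
move_arm --deltas '[{"hand": 45, "tx": -0.03, "ty": -0.03, "tz": 0, "spin": -0.005}, {"hand": 45, "tx": -0.037, "ty": -0.036, "tz": 0, "spin": 0}, {"hand": 45, "tx": 0, "ty": 0, "tz": 0.05, "spin": 0}, {"hand": 45, "tx": 0, "ty": 0, "tz": 0.08, "spin": 0}, {"hand": 45, "tx": 0, "ty": 0, "tz": 0.08, "spin": 0}, {"hand": 45, "tx": 0, "ty": 0, "tz": 0, "spin": 0}, {"hand": 45, "tx": 0, "ty": 0, "tz": 0, "spin": 0}]'

```text
clock: 2.9
tool_pos: [0.4833, -0.0842, 0.1266]
eef_rot: [-0.581, -3.085, -0.0]
contact_force: [1.2, -0.3, 0.7]
gripper_width: 0.531
grip_force: 0.0
```

```bash
python3 - <<'E'
from h import *
from station import *
plan(.4842,-.0868,.085,158.4)
c=camera_info('wrist');p,d=snapshot('wrist');cv2.imwrite("pics/w3.png",p)
E
```

```text
clock 2.90 spin 0.0057 t [-0.0037 -0.0042  0.0831] mm [-1.9 -2.1 41.6] pos [ 0.4833 -0.0842  0.1266] yaw 158.66 F [ 1.2 -0.3  0.7] grip 0.0 w 0.531
```

View pics/w3.png

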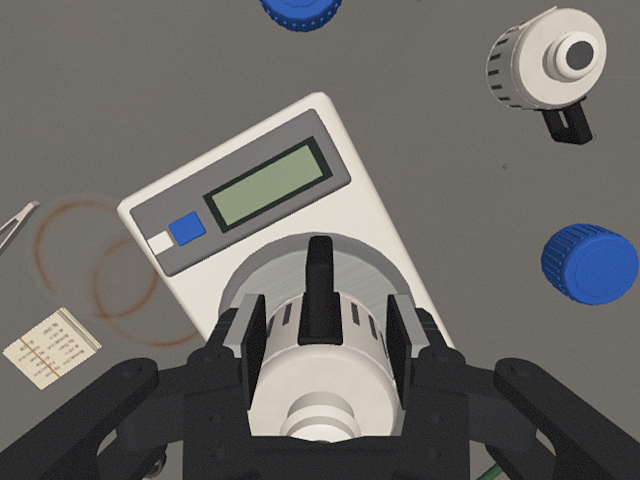

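The handle (320, rows 237–340) lies straight and midway between the fingers, so I descend and grip.

Request:
move_arm --deltas '[{"hand": 45, "tx": -0.003, "ty": -0.001, "tz": 0.04, "spin": 0}, {"hand": 45, "tx": 0, "ty": 0, "tz": 0.043, "spin": 0}, {"hand": 45, "tx": 0, "ty": 0, "tz": 0, "spin": 0}, {"hand": 0, "tx": 0, "ty": 0, "tz": 0, "spin": 0}, {"hand": 0, "tx": 0, "ty": 0, "tz": 0, "spin": 0}, {"hand": 0, "tx": 0, "ty": 0, "tz": 0, "spin": 0}, {"hand": 0, "tx": 0, "ty": 0, "tz": 0, "spin": 0}, {"hand": 0, "tx": 0, "ty": 0, "tz": 0, "spin": 0}]' --newtons 80

```text
clock: 3.75
tool_pos: [0.4862, -0.0862, 0.0865]
eef_rot: [0.582, 3.084, 0.0]
contact_force: [-1.3, 0.8, 8.7]
gripper_width: 0.12
grip_force: 77.9
```

Request:
move_arm --deltas '[{"hand": 0, "tx": 0, "ty": 0, "tz": -0.02, "spin": 0}, {"hand": 0, "tx": 0, "ty": 0, "tz": -0.04, "spin": 0}, {"hand": 0, "tx": 0, "ty": 0, "tz": -0.04, "spin": 0}, {"hand": 0, "tx": 0, "ty": 0, "tz": -0.04, "spin": 0}, {"hand": 0, "tx": 0, "ty": 0, "tz": 0, "spin": 0}, {"hand": 0, "tx": 0, "ty": 0, "tz": 0, "spin": 0}]'

```text
clock: 4.35
tool_pos: [0.4853, -0.0861, 0.1554]
eef_rot: [0.583, 3.086, 0.0]
contact_force: [-0.6, -0.3, -1.3]
gripper_width: 0.122
grip_force: 78.0
```

```bash
python3 - <<'E'
from h import *
from station import *
plan(.4842,-.0868,.085,158.4)
print(read_state()['torque'])
c=camera_info('wrist');p,d=snapshot('wrist');cv2.imwrite("pics/w4.png",p);np.savez("w4.npz",p=p,d=d,**c)
E
```

```text
clock 4.35 spin 0.0046 t [ 0.0016 -0.0022  0.1408] mm [ 0.8 -1.1 70.4] pos [ 0.4853 -0.0861  0.1554] yaw 158.61 F [-0.6 -0.3 -1.3] grip 78.0 w 0.122
[0.0478249  0.0565943  0.03999737]
```

View pics/w4.png

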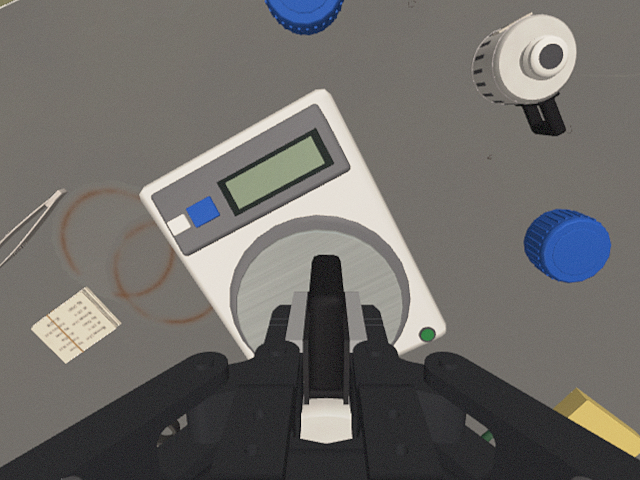

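The canister is lifted clear of the pan and held by the bar between the pads (325,256–395). Checking tilt from the bar's depth and planning the transport.

```bash
python3 - <<'E'
from h import *
w=dict(np.load("w4.npz"));p,d=w['p'],w['d'];g=cv2.cvtColor(p,cv2.COLOR_BGR2GRAY)
P=np.array([dep(w,d,a,b) for b in range(256,390) for a in range(320,331) if g[b,a]<70])
k=(P[:,2]>.16)&(P[:,2]<.20);P=P[k];e=np.array([-.93,.366])
r=P[:,:2]@e;r-=r.mean()
for q in np.linspace(r.min(),r.max(),9)[:-1]:
    s=(r>=q)&(r<q+.006);print(round(q*1000,1),s.sum(),np.median(P[s,2]).round(4) if s.any() else '')
for tz in(.155,):plan(.4853-.0086,-.0861+.4061,tz,158.61)
E
```

```text
-20.5 161 0.1775
-16.2 167 0.1776
-11.8 173 0.1776
-7.5 182 0.1776
-3.1 180 0.1776
1.3 187 0.1776
5.6 193 0.1775
10.0 342 0.1735
clock 4.40 spin 0.0000 t [ 3.110e-01  7.501e-01 -7.000e-04] mm [155.5 375.1  -0.4] pos [ 0.4847 -0.086   0.1546] yaw 158.61 F [-0.  -0.2 -1.6] grip 78.0 w 0.117
```

Request:
move_arm --deltas '[{"hand": 0, "tx": 0.011, "ty": 0.025, "tz": 0, "spin": 0}, {"hand": 0, "tx": 0.02, "ty": 0.05, "tz": 0, "spin": 0}, {"hand": 0, "tx": 0.03, "ty": 0.075, "tz": 0, "spin": 0}, {"hand": 0, "tx": 0.03, "ty": 0.075, "tz": 0, "spin": 0}, {"hand": 0, "tx": 0.03, "ty": 0.075, "tz": 0, "spin": 0}, {"hand": 0, "tx": 0.03, "ty": 0.075, "tz": 0, "spin": 0}, {"hand": 0, "tx": 0.03, "ty": 0.075, "tz": 0, "spin": 0}, {"hand": 0, "tx": 0.03, "ty": 0.075, "tz": 0, "spin": 0}, {"hand": 0, "tx": 0.03, "ty": 0.075, "tz": 0, "spin": 0}, {"hand": 0, "tx": 0.03, "ty": 0.075, "tz": 0, "spin": 0}]'

```text
clock: 5.4
tool_pos: [0.4805, 0.2798, 0.1537]
eef_rot: [-0.582, -3.086, 0.002]
contact_force: [1.4, -0.0, -1.7]
gripper_width: 0.124
grip_force: 78.1
```

Request:
move_arm --deltas '[{"hand": 0, "tx": 0.025, "ty": 0.05, "tz": 0, "spin": 0}, {"hand": 0, "tx": 0.015, "ty": 0.025, "tz": 0, "spin": 0}, {"hand": 0, "tx": 0, "ty": 0, "tz": 0.04, "spin": 0}, {"hand": 0, "tx": 0, "ty": 0, "tz": 0.06, "spin": 0}, {"hand": 0, "tx": 0, "ty": 0, "tz": 0.04, "spin": 0}, {"hand": 0, "tx": 0, "ty": 0, "tz": 0, "spin": 0}, {"hand": 0, "tx": 0, "ty": 0, "tz": 0, "spin": 0}, {"hand": 0, "tx": 0, "ty": 0, "tz": 0, "spin": 0}]'

```text
clock: 6.2
tool_pos: [0.4776, 0.3201, 0.0858]
eef_rot: [0.583, 3.086, 0.001]
contact_force: [-0.3, -0.1, -0.8]
gripper_width: 0.125
grip_force: 78.1
```

```bash
python3 - <<'E'
from h import *
from station import *
plan(.4767,.320,.0435,158.61)
for n in("top","scene"):
    p,d=snapshot(n);c=camera_info(n);np.savez(n+"1.npz",p=p,d=d,**c)
    b=[(ce,s) for ce,s in blobs(p,(8,110,120),(20,220,255),100)[0] if abs(ce[0]-(246 if n=="top" else 268))<25 and abs(ce[1]-(255 if n=="top" else 232))<25];print(n,b)
E
```

```text
clock 6.20 spin -0.0003 t [ 0.0016 -0.001   0.0846] mm [ 0.8 -0.5 42.3] pos [0.4776 0.3201 0.0858] yaw 158.60 F [-0.3 -0.1 -0.8] grip 78.1 w 0.125
top [(array([255.6, 253.5]), [233, 235, 34, 40, 514])]
scene [(array([268.3, 233.8]), [250, 223, 38, 22, 585])]
```

Request:
move_arm --deltas '[{"hand": 0, "tx": 0, "ty": 0, "tz": 0.03, "spin": 0}, {"hand": 0, "tx": 0, "ty": 0, "tz": 0.03, "spin": 0}, {"hand": 0, "tx": 0, "ty": 0, "tz": 0.014, "spin": 0}, {"hand": 0, "tx": 0, "ty": 0, "tz": 0.004, "spin": 0}, {"hand": 0, "tx": 0, "ty": 0, "tz": 0.003, "spin": 0}, {"hand": 0, "tx": 0, "ty": 0, "tz": 0, "spin": 0}, {"hand": 0, "tx": 0, "ty": 0, "tz": 0, "spin": 0}]'

```text
clock: 7.0
tool_pos: [0.4773, 0.32, 0.0446]
eef_rot: [0.583, 3.087, 0.001]
contact_force: [0.5, -0.5, -0.1]
gripper_width: 0.119
grip_force: 78.2
```

Request:
move_arm --deltas '[{"hand": 0, "tx": 0, "ty": 0, "tz": 0.002, "spin": 0}, {"hand": 0, "tx": 0, "ty": 0, "tz": 0.002, "spin": 0}, {"hand": 0, "tx": 0, "ty": 0, "tz": 0, "spin": 0}]'

```text
clock: 7.3
tool_pos: [0.4772, 0.32, 0.0427]
eef_rot: [0.583, 3.087, 0.001]
contact_force: [-1.0, 0.4, 3.3]
gripper_width: 0.118
grip_force: 78.7
```

Request:
move_arm --deltas '[{"hand": 20, "tx": 0, "ty": 0, "tz": 0, "spin": 0}, {"hand": 40, "tx": 0, "ty": 0, "tz": 0, "spin": 0}, {"hand": 50, "tx": 0, "ty": 0, "tz": 0, "spin": 0}, {"hand": 50, "tx": 0, "ty": 0, "tz": 0, "spin": 0}, {"hand": 60, "tx": 0, "ty": 0, "tz": -0.02, "spin": 0}, {"hand": 60, "tx": 0, "ty": 0, "tz": -0.06, "spin": 0}, {"hand": 70, "tx": 0, "ty": 0, "tz": -0.08, "spin": 0}, {"hand": 75, "tx": 0, "ty": 0, "tz": -0.09, "spin": 0}, {"hand": 75, "tx": 0.02, "ty": -0.02, "tz": -0.09, "spin": 0}, {"hand": 75, "tx": 0, "ty": 0, "tz": 0, "spin": 0}]'

```text
clock: 8.3
tool_pos: [0.4659, 0.3156, 0.2192]
eef_rot: [0.582, 3.08, 0.011]
contact_force: [-0.2, 0.3, -0.8]
gripper_width: 0.879
grip_force: 0.0
```

Request:
move_arm --deltas '[{"hand": 75, "tx": 0, "ty": 0, "tz": 0, "spin": 0}, {"hand": 75, "tx": 0, "ty": 0, "tz": 0, "spin": 0}]'

```text
clock: 8.5
tool_pos: [0.4636, 0.3138, 0.2116]
eef_rot: [-0.583, -3.086, 0.001]
contact_force: [0.7, 1.0, 0.0]
gripper_width: 0.878
grip_force: 0.0
```

```bash
python3 - <<'E'
from h import *
from station import *
plan(.5636,.066,.2,158.61)
c=camera_info('wrist');p,d=snapshot('wrist');cv2.imwrite("pics/w5.png",p);np.savez("w5.npz",p=p,d=d,**c)
v,u=np.mgrid[0:480,0:640];o,_=ray(c,0,0);f=240/np.tan(np.radians(c['vfov']/2))
P=(np.c_[((u-c['cx'])/f).ravel(),((v-c['cy'])/f).ravel(),np.ones(u.size)]*d.ravel()[:,None]-c['t'])@np.array(c['R'])
near=np.hypot(P[:,0]-.525,P[:,1]-.3)<.06
for z,nm in((.094,'neck'),(.072,'shoulder')):
    k=near&(abs(P[:,2]-z)<.004);uv=np.c_[u.ravel()[k],v.ravel()[k]].astype(np.float32)
    zz=np.median(P[k][:,2]);h=cv2.convexHull(uv)
    H=np.array([onz(c,*q,zz)[:2] for q in h[:,0]],np.float32);print(nm,k.sum(),zz,cv2.minEnclosingCircle(H))
E
```

```text
clock 8.50 spin -0.0000 t [-0.367  -0.3886  0.0234] mm [-183.5 -194.3   11.7] pos [0.4636 0.3138 0.2116] yaw 158.61 F [0.7 1.  0. ] grip 0.0 w 0.878
neck 1335 0.09387167511998608 ((0.5257616639137268, 0.30001381039619446), 0.015361166559159756)
shoulder 4300 0.07178615190997059 ((0.5253739356994629, 0.300220251083374), 0.034688837826251984)
```

View pics/w5.png

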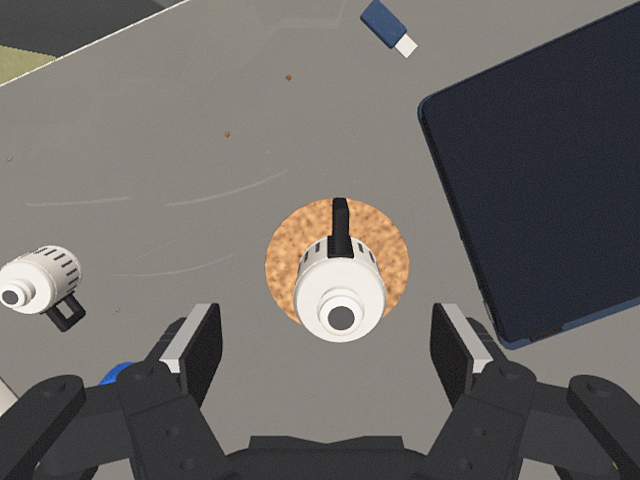

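The canister stands alone on the mat (neck 341,317; mat centre ≈337,265), upright, at (0.5255, 0.3001). Going over to view the cap from the same relative spot.

```bash
python3 -c "
from h import *
plan(.5014,.0795,.21,158.61)"
```

```text
clock 8.55 spin 0.0000 t [-0.2415 -0.4087  0.0026] mm [-120.8 -204.3    1.3] pos [0.4635 0.3138 0.2111] yaw 158.61 F [-0.3  0.2 -0.8] grip 0.0 w 0.873
```

Request:
move_arm --deltas '[{"hand": 75, "tx": -0.03, "ty": -0.05, "tz": 0, "spin": 0}, {"hand": 75, "tx": -0.04, "ty": -0.068, "tz": 0, "spin": 0}, {"hand": 75, "tx": -0.045, "ty": -0.078, "tz": 0, "spin": 0}, {"hand": 75, "tx": -0.045, "ty": -0.078, "tz": 0, "spin": 0}, {"hand": 75, "tx": -0.045, "ty": -0.078, "tz": 0, "spin": 0}, {"hand": 75, "tx": -0.036, "ty": -0.057, "tz": 0, "spin": 0}, {"hand": 75, "tx": 0, "ty": 0, "tz": 0, "spin": 0}, {"hand": 75, "tx": 0, "ty": 0, "tz": 0, "spin": 0}, {"hand": 75, "tx": 0, "ty": 0, "tz": 0, "spin": 0}]'

```text
clock: 9.45
tool_pos: [0.5013, 0.0804, 0.2115]
eef_rot: [-0.582, -3.086, 0.0]
contact_force: [0.6, 1.0, -0.5]
gripper_width: 0.877
grip_force: 0.0
```

```bash
cat >> h.py <<'E'
def cloud(c,d):
    v,u=np.mgrid[0:480,0:640];f=240/np.tan(np.radians(c['vfov']/2))
    return (np.c_[((u-c['cx'])/f).ravel(),((v-c['cy'])/f).ravel(),np.ones(u.size)]*d.ravel()[:,None]-c['t'])@np.array(c['R']),np.c_[u.ravel(),v.ravel()].astype(np.float32)
def disc(c,P,uv,xy,r,z,tol=.003):
    k=(np.hypot(P[:,0]-xy[0],P[:,1]-xy[1])<r)&(abs(P[:,2]-z)<tol);zz=np.median(P[k][:,2])
    h=cv2.convexHull(uv[k]);H=np.array([onz(c,*q,zz)[:2] for q in h[:,0]],np.float32);return k.sum(),zz,cv2.minEnclosingCircle(H),np.median(P[k],0)
E
python3 - <<'E'
from h import *
from station import *
c=camera_info('wrist');p,d=snapshot('wrist');P,uv=cloud(c,d)
r=disc(c,P,uv,(.564,.066),.035,.029);print(r)
x,y=r[2][0];plan(x,y,.005,158.61)
E
```

```text
(np.int64(2255), np.float64(0.029200206072162376), ((0.5646077394485474, 0.06715225428342819), 0.023847779259085655), array([0.56433521, 0.06719833, 0.02920021]))
clock 9.50 spin 0.0012 t [-0.1282  0.0212  0.4131] mm [-64.1  10.6 206.5] pos [0.5013 0.0807 0.2116] yaw 158.66 F [0.4 0.  0.2] grip 0.0 w 0.882
```

Request:
move_arm --deltas '[{"hand": 75, "tx": -0.06, "ty": 0.01, "tz": 0, "spin": 0}, {"hand": 75, "tx": -0.068, "ty": 0.011, "tz": 0.03, "spin": 0}, {"hand": 75, "tx": 0, "ty": 0, "tz": 0.08, "spin": 0}, {"hand": 75, "tx": 0, "ty": 0, "tz": 0.09, "spin": 0}, {"hand": 75, "tx": 0, "ty": 0, "tz": 0.09, "spin": 0}, {"hand": 75, "tx": 0, "ty": 0, "tz": 0.03, "spin": 0}, {"hand": 75, "tx": 0, "ty": 0, "tz": 0, "spin": 0}, {"hand": 75, "tx": 0, "ty": 0, "tz": 0, "spin": 0}]'

```text
clock: 10.3
tool_pos: [0.5661, 0.0669, 0.0535]
eef_rot: [0.581, 3.086, 0.001]
contact_force: [-0.1, 0.3, 0.5]
gripper_width: 0.882
grip_force: 0.0
```

```bash
python3 - <<'E'
from h import *
from station import *
c=camera_info('wrist');p,d=snapshot('wrist');cv2.imwrite("pics/w6.png",p)
plan(.5646,.0672,.005,158.61)
E
```

```text
clock 10.35 spin 0.0008 t [ 0.0043 -0.001   0.0985] mm [ 2.2 -0.5 49.2] pos [0.5667 0.0669 0.0542] yaw 158.65 F [-0.2  0.4 -0. ] grip 0.0 w 0.878
```

View pics/w6.png

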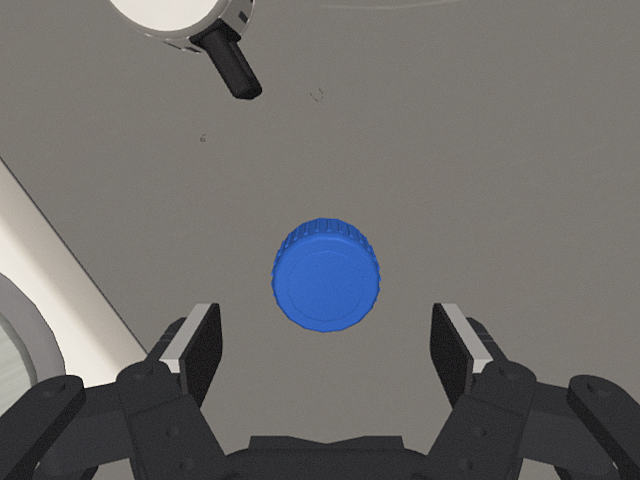

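The cap (326,275) is centred between the open fingers, so I go down and grip.

Request:
move_arm --deltas '[{"hand": 75, "tx": 0.003, "ty": -0.001, "tz": 0.04, "spin": 0}, {"hand": 75, "tx": 0, "ty": 0, "tz": 0.04, "spin": 0}, {"hand": 75, "tx": 0, "ty": 0, "tz": 0.016, "spin": 0}, {"hand": 75, "tx": 0, "ty": 0, "tz": 0, "spin": 0}, {"hand": 75, "tx": 0, "ty": 0, "tz": 0, "spin": 0}]'

```text
clock: 10.85
tool_pos: [0.5646, 0.0665, 0.0056]
eef_rot: [0.583, 3.085, 0.001]
contact_force: [-1.2, -0.2, 0.1]
gripper_width: 0.883
grip_force: 0.0
```

Request:
move_arm --deltas '[{"hand": 30, "tx": 0, "ty": 0, "tz": 0, "spin": 0}, {"hand": 30, "tx": 0, "ty": 0, "tz": 0, "spin": 0}, {"hand": 30, "tx": 0, "ty": 0, "tz": 0, "spin": 0}, {"hand": 30, "tx": 0, "ty": 0, "tz": 0, "spin": 0}, {"hand": 30, "tx": 0, "ty": 0, "tz": 0, "spin": 0}]' --newtons 80

```text
clock: 11.35
tool_pos: [0.5643, 0.0664, 0.0059]
eef_rot: [0.582, 3.086, 0.001]
contact_force: [-3.1, 0.4, 13.3]
gripper_width: 0.541
grip_force: 79.7
```

Request:
move_arm --deltas '[{"hand": 30, "tx": 0, "ty": 0, "tz": -0.03, "spin": 0}, {"hand": 30, "tx": 0, "ty": 0, "tz": -0.08, "spin": 0}, {"hand": 30, "tx": 0, "ty": 0, "tz": -0.09, "spin": 0}, {"hand": 30, "tx": 0, "ty": 0, "tz": -0.08, "spin": 0}, {"hand": 30, "tx": 0, "ty": 0, "tz": -0.03, "spin": 0}, {"hand": 30, "tx": 0, "ty": 0, "tz": 0, "spin": 0}, {"hand": 30, "tx": 0, "ty": 0, "tz": 0, "spin": 0}]'

```text
clock: 12.05
tool_pos: [0.5633, 0.0663, 0.1594]
eef_rot: [0.583, 3.087, 0.0]
contact_force: [-0.9, 0.1, -0.8]
gripper_width: 0.535
grip_force: 82.0
```

```bash
python3 -c "
from h import *
plan(.5254,.2998,.16,158.61)"
```

```text
clock 12.05 spin -0.0000 t [ 0.2408  0.4071 -0.0012] mm [120.4 203.6  -0.6] pos [0.5633 0.0663 0.1594] yaw 158.61 F [-0.9  0.1 -0.8] grip 82.0 w 0.535
```

Request:
move_arm --deltas '[{"hand": 30, "tx": 0.02, "ty": 0.034, "tz": 0, "spin": 0}, {"hand": 30, "tx": 0.04, "ty": 0.068, "tz": 0, "spin": 0}, {"hand": 30, "tx": 0.045, "ty": 0.076, "tz": 0, "spin": 0}, {"hand": 30, "tx": 0.045, "ty": 0.076, "tz": 0, "spin": 0}, {"hand": 30, "tx": 0.045, "ty": 0.076, "tz": 0, "spin": 0}, {"hand": 30, "tx": 0.03, "ty": 0.05, "tz": 0, "spin": 0}, {"hand": 30, "tx": 0.016, "ty": 0.027, "tz": 0, "spin": 0}, {"hand": 30, "tx": 0, "ty": 0, "tz": 0, "spin": 0}, {"hand": 30, "tx": 0, "ty": 0, "tz": 0, "spin": 0}, {"hand": 30, "tx": 0, "ty": 0, "tz": 0, "spin": 0}]'

```text
clock: 13.05
tool_pos: [0.5256, 0.2983, 0.1588]
eef_rot: [-0.584, -3.086, 0.002]
contact_force: [0.5, 0.7, -0.5]
gripper_width: 0.532
grip_force: 82.0
```

```bash
python3 - <<'E'
from h import *
from station import *
plan(.5254,.2998,.16,158.61)
c=camera_info('wrist');p,d=snapshot('wrist');cv2.imwrite("pics/w7.png",p);P,uv=cloud(c,d)
print('cap',disc(c,P,uv,(.5254,.2998),.03,.182,.004))
s=P[(np.hypot(P[:,0]-.5254,P[:,1]-.3)<.03)&(P[:,2]>.165)&(P[:,2]<.19)];
k=s[:,2]>np.median(s[:,2])-.003;A=np.c_[s[k][:,:2]-[.5254,.3],np.ones(k.sum())];print(np.linalg.lstsq(A,s[k][:,2],rcond=None)[0])
k=(np.hypot(P[:,0]-.525,P[:,1]-.3)<.075)&(P[:,2]>.068)&(P[:,2]<.076);print('shoulder',k.sum())
E
```

```text
clock 13.05 spin -0.0013 t [ 0.0014  0.0026 -0.0024] mm [ 0.7  1.3 -1.2] pos [0.5256 0.2983 0.1588] yaw 158.55 F [ 0.5  0.7 -0.5] grip 82.0 w 0.532
cap (np.int64(15010), np.float64(0.18189040244290353), ((0.5233269333839417, 0.30060893297195435), 0.02975163795053959), array([0.52405171, 0.29893723, 0.1818904 ]))
[ 0.00826465 -0.00073221  0.18209231]
shoulder 5772
```

View pics/w7.png

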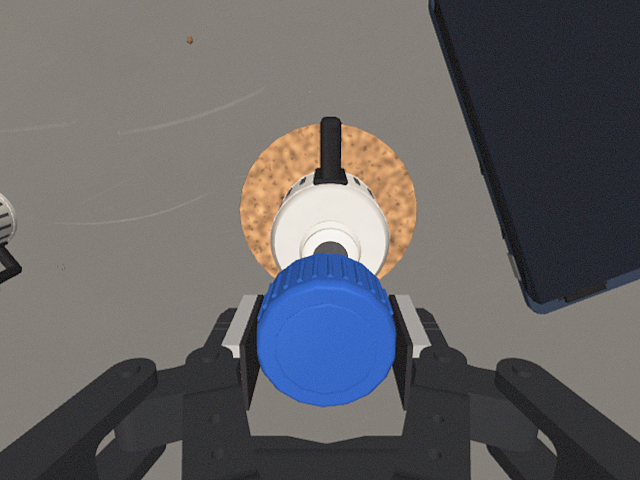

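```bash
python3 - <<'E'
from h import *
from station import *
for i in range(2):
    c=camera_info('wrist');p,d=snapshot('wrist');P,uv=cloud(c,d)
    b=cv2.inRange(cv2.cvtColor(p,cv2.COLOR_BGR2HSV),(100,150,60),(125,255,255)).ravel()>0
    k=b&(P[:,2]>.1795)&(P[:,2]<.186)&(np.hypot(P[:,0]-.525,P[:,1]-.3)<.04);zz=np.median(P[k][:,2])
    f=lambda k,z:cv2.minEnclosingCircle(np.array([onz(c,*q,z)[:2] for q in cv2.convexHull(uv[k])[:,0]],np.float32))
    print('cap',zz,f(k,zz),P[k].mean(0))
    k=(~b)&(P[:,2]>.0695)&(P[:,2]<.074)&(np.hypot(P[:,0]-.525,P[:,1]-.3)<.042);zz=np.median(P[k][:,2]);print('can',zz,f(k,zz))
plan(.5254,.2998,.16,158.61)
E
```

```text
cap 0.18212567239752162 ((0.5251795649528503, 0.2984784245491028), 0.02350262738764286) [0.52465372 0.29874844 0.18206464]
can 0.07183392304664957 ((0.526284396648407, 0.30020442605018616), 0.03419077396392822)
cap 0.18228432398162328 ((0.5252882838249207, 0.2985856831073761), 0.023486975580453873) [0.52467033 0.298883   0.1822312 ]
can 0.0718328269727081 ((0.5261541604995728, 0.30008286237716675), 0.0342668816447258)
clock 13.20 spin -0.0018 t [ 0.0017  0.0018 -0.0014] mm [ 0.9  0.9 -0.7] pos [0.5259 0.2987 0.1593] yaw 158.53 F [ 0.  -0.7  0. ] grip 82.0 w 0.532
```

Request:
move_arm --deltas '[{"hand": 30, "tx": 0, "ty": 0.0034, "tz": 0.02, "spin": 0}, {"hand": 30, "tx": 0, "ty": 0, "tz": 0.04, "spin": 0}, {"hand": 30, "tx": 0, "ty": 0, "tz": 0.03, "spin": 0}, {"hand": 30, "tx": 0, "ty": 0, "tz": 0.01, "spin": 0}, {"hand": 30, "tx": 0, "ty": 0, "tz": 0, "spin": 0}, {"hand": 30, "tx": 0, "ty": 0, "tz": 0, "spin": 0}, {"hand": 30, "tx": 0, "ty": 0, "tz": 0, "spin": 0}]' --newtons 100

```text
clock: 13.9
tool_pos: [0.5266, 0.3017, 0.11]
eef_rot: [0.583, 3.086, 0.001]
contact_force: [-1.0, 0.1, 0.2]
gripper_width: 0.525
grip_force: 102.0
```

```bash
python3 - <<'E'
from h import *
from station import *
plan(.5259,.3003,.0779,158.61)
P=[];
c=camera_info('wrist');p,d=snapshot('wrist');P,uv=cloud(c,d)
b=cv2.inRange(cv2.cvtColor(p,cv2.COLOR_BGR2HSV),(100,150,60),(125,255,255)).ravel()>0
f=lambda k,z:cv2.minEnclosingCircle(np.array([onz(c,*q,z)[:2] for q in cv2.convexHull(uv[k])[:,0]],np.float32))
k=b&(np.hypot(P[:,0]-.525,P[:,1]-.3)<.04);zm=np.percentile(P[k][:,2],70);k&=abs(P[:,2]-zm)<.0025;print('cap',zm,f(k,zm))
k=(~b)&(P[:,2]>.0695)&(P[:,2]<.074)&(np.hypot(P[:,0]-.525,P[:,1]-.3)<.042);print('can',f(k,.0718))
E
```

```text
clock 13.90 spin 0.0000 t [ 0.0004 -0.0031  0.0642] mm [ 0.2 -1.6 32.1] pos [0.5266 0.3017 0.11  ] yaw 158.61 F [-1.   0.1  0.2] grip 102.0 w 0.525
cap 0.13321441995732966 ((0.5260654091835022, 0.3018489480018616), 0.023392129689455032)
can ((0.52524733543396, 0.3005231022834778), 0.033834751695394516)
```

Request:
move_arm --deltas '[{"hand": 30, "tx": 0, "ty": -0.002, "tz": 0.01, "spin": 0}, {"hand": 30, "tx": 0, "ty": 0, "tz": 0.008, "spin": 0}, {"hand": 30, "tx": 0, "ty": 0, "tz": 0.006, "spin": 0}, {"hand": 30, "tx": 0, "ty": 0, "tz": 0, "spin": 0}, {"hand": 30, "tx": 0, "ty": 0, "tz": 0, "spin": 0}]'

```text
clock: 14.45
tool_pos: [0.5257, 0.3004, 0.0971]
eef_rot: [-0.583, -3.087, 0.0]
contact_force: [-0.2, -0.6, -0.4]
gripper_width: 0.526
grip_force: 102.0
```

Request:
move_arm --deltas '[{"hand": 30, "tx": 0, "ty": 0, "tz": 0.008, "spin": 0}, {"hand": 30, "tx": 0, "ty": 0, "tz": 0.006, "spin": 0}, {"hand": 30, "tx": 0, "ty": 0, "tz": 0.004, "spin": 0}, {"hand": 30, "tx": 0, "ty": 0, "tz": 0, "spin": 0}, {"hand": 30, "tx": 0, "ty": 0, "tz": 0, "spin": 0}]'

```text
clock: 14.95
tool_pos: [0.5258, 0.3004, 0.0882]
eef_rot: [-0.583, -3.087, 0.0]
contact_force: [0.0, -0.8, 0.7]
gripper_width: 0.527
grip_force: 102.0
```

Request:
move_arm --deltas '[{"hand": 30, "tx": 0, "ty": 0, "tz": 0.003, "spin": 0}, {"hand": 30, "tx": 0, "ty": 0, "tz": 0, "spin": 0}]'

```text
clock: 15.15
tool_pos: [0.5259, 0.3005, 0.0868]
eef_rot: [0.583, 3.087, 0.0]
contact_force: [0.7, -0.9, -0.1]
gripper_width: 0.528
grip_force: 102.1
```

Request:
move_arm --deltas '[{"hand": 30, "tx": 0, "ty": 0, "tz": 0.003, "spin": 0}, {"hand": 30, "tx": 0, "ty": 0, "tz": 0, "spin": 0}]'

```text
clock: 15.35
tool_pos: [0.5261, 0.3006, 0.0856]
eef_rot: [0.583, 3.086, 0.001]
contact_force: [-0.1, -0.2, 2.3]
gripper_width: 0.526
grip_force: 102.5
```

Request:
move_arm --deltas '[{"hand": 30, "tx": 0, "ty": 0, "tz": 0.003, "spin": 0}, {"hand": 30, "tx": 0, "ty": 0, "tz": 0, "spin": 0}]'

```text
clock: 15.55
tool_pos: [0.5257, 0.3004, 0.0837]
eef_rot: [-0.583, -3.087, 0.0]
contact_force: [-0.9, -0.7, -1.5]
gripper_width: 0.523
grip_force: 102.1
```

Request:
move_arm --deltas '[{"hand": 30, "tx": 0, "ty": 0, "tz": 0.003, "spin": 0}, {"hand": 30, "tx": 0, "ty": 0, "tz": 0, "spin": 0}]'

```text
clock: 15.75
tool_pos: [0.5254, 0.3002, 0.0818]
eef_rot: [-0.583, -3.086, 0.001]
contact_force: [0.2, -0.4, -2.0]
gripper_width: 0.531
grip_force: 102.2
```

Request:
move_arm --deltas '[{"hand": 30, "tx": 0, "ty": 0, "tz": 0.003, "spin": 0}, {"hand": 30, "tx": 0, "ty": 0, "tz": 0, "spin": 0}]'

```text
clock: 15.95
tool_pos: [0.5261, 0.3005, 0.0807]
eef_rot: [0.583, 3.087, 0.0]
contact_force: [0.8, 0.1, -0.9]
gripper_width: 0.533
grip_force: 102.3
```

Request:
move_arm --deltas '[{"hand": 30, "tx": 0, "ty": 0, "tz": 0.003, "spin": 0}, {"hand": 30, "tx": 0, "ty": 0, "tz": 0, "spin": 0}]'

```text
clock: 16.15
tool_pos: [0.5265, 0.3006, 0.0796]
eef_rot: [0.583, 3.086, 0.001]
contact_force: [1.8, -0.1, 3.4]
gripper_width: 0.53
grip_force: 102.5
```

Request:
move_arm --deltas '[{"hand": 30, "tx": 0, "ty": 0, "tz": 0.003, "spin": 0}, {"hand": 30, "tx": 0, "ty": 0, "tz": 0, "spin": 0}]'

```text
clock: 16.35
tool_pos: [0.5268, 0.3007, 0.0784]
eef_rot: [0.582, 3.085, 0.001]
contact_force: [2.4, -1.7, 6.0]
gripper_width: 0.527
grip_force: 103.0
```

Request:
move_arm --deltas '[{"hand": 30, "tx": 0, "ty": 0, "tz": 0.004, "spin": 0}, {"hand": 30, "tx": 0, "ty": 0, "tz": 0, "spin": 0}]' --newtons 115

```text
clock: 16.55
tool_pos: [0.5274, 0.3005, 0.0782]
eef_rot: [0.582, 3.084, 0.002]
contact_force: [-0.3, -6.7, 22.6]
gripper_width: 0.523
grip_force: 117.5
```

Request:
move_arm --deltas '[{"hand": 30, "tx": 0, "ty": 0, "tz": 0.002, "spin": 0}, {"hand": 30, "tx": 0, "ty": 0, "tz": 0, "spin": 0}, {"hand": 30, "tx": 0, "ty": 0, "tz": 0, "spin": 0}]'

```text
clock: 16.85
tool_pos: [0.5274, 0.3005, 0.0781]
eef_rot: [0.582, 3.084, 0.002]
contact_force: [-4.2, -7.2, 30.9]
gripper_width: 0.523
grip_force: 118.5
```

```bash
python3 - <<'E'
from h import *
from station import *
plan(.5259,.3003,.0779,158.61)
c=camera_info('wrist');p,d=snapshot('wrist');cv2.imwrite("pics/w8.png",p);P,uv=cloud(c,d)
b=cv2.inRange(cv2.cvtColor(p,cv2.COLOR_BGR2HSV),(100,150,60),(125,255,255)).ravel()>0
k=b&(np.hypot(P[:,0]-.525,P[:,1]-.3)<.04);zm=np.percentile(P[k][:,2],[10,50,70,90]);print('cap z',zm)
k=k&(abs(P[:,2]-zm[2])<.0025);print(P[k].mean(0),np.linalg.lstsq(np.c_[P[k][:,:2],np.ones(k.sum())],P[k][:,2],rcond=None)[0][:2])
k=(~b)&(P[:,2]>.0695)&(P[:,2]<.074)&(np.hypot(P[:,0]-.525,P[:,1]-.3)<.042);print('shoulder z',k.sum(),np.median(P[k][:,2]),np.linalg.lstsq(np.c_[P[k][:,:2],np.ones(k.sum())],P[k][:,2],rcond=None)[0][:2])
E
```

```text
clock 16.85 spin 0.0004 t [ 0.0027 -0.0015  0.0005] mm [ 1.3 -0.7  0.2] pos [0.5274 0.3005 0.0781] yaw 158.63 F [-4.2 -7.2 30.9] grip 118.5 w 0.523
cap z [0.0900583  0.10094723 0.10139976 0.10195234]
[0.52640418 0.30071557 0.10113748] [ 0.00942072 -0.00450119]
shoulder z 5173 0.07172534344097059 [ 0.01197854 -0.00428178]
```

View pics/w8.png

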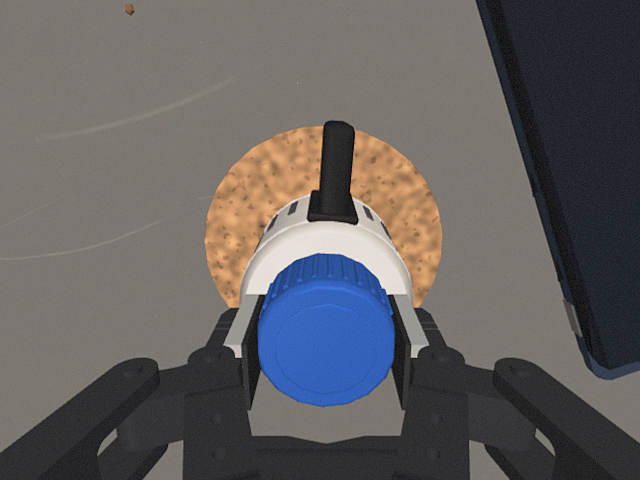

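The cap (326,330) sits level on the shoulder with its top at 0.101 m, which is the home height (0.072 + 0.029). The canister is upright on the mat, and the cap is held with a 31 N push. Handing in.

```bash
python3 -c "
from station import manip
print(manip.sign_off())"
```

```text
the job is handed in; nothing more can be done
None
```

The larger canister is upright on the cork mat with the left-hand blue cap pressed fully home (top at 0.101 m). I handed the job in at about 17 s with the fingers still pressing the cap down at about 31 N.

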